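# Turn the keyed disc to its pin and press it home

## Task

Push the stud on the keyed steel disc round with a fingertip until the notch in its rim stands over the locating pin of the fixture, then press down on the middle of the hub until the disc is fully home and flat with the pin in the notch. Do not lift the disc off its post, leave the things that stand around undisturbed, and take the hand away at the end.

Things in the scene. Friction and masses are not known exactly. Their poses are not given: they have to be found in the camera images.
- fixture: Aluminium plate fixed to the bench, 10 mm thick, from x = -80 to +100 mm and 63 mm to either side in y. Origin: at bench height on the axis of the upright centre post (20 mm thick, top 46 mm up, inside the disc's hub); z up, x from the post to the locating pin. Round the post is a fixed steel shoulder, 80 mm diameter, top at 18 mm. Corner screw heads end 15 mm up.
- sleeve (a joint): Brass friction sleeve (54 mm diameter) round the post, carries the disc. Value: metres pushed down; 0 at the start (top 27 mm above the bench), 0.009 when the disc lands on the shoulder. Moves only when the disc is pressed with about 4 to 6 N or more, and stays where pushed: no spring. Pressed while the notch is off the pin, the disc stops tilted on the pin.
- pin (a point): Top of the upright locating pin (10 mm diameter, round-topped) on the fixture plate, 64 mm from the post axis, 25 mm above the bench. It sticks out 4 mm past the disc's rim, and a short dark line on the plate runs outward from it, so it can be found from above although the disc covers most of it.
- disc: Loose dark steel disc, 130 mm diameter, 10 mm thick, 0.3 kg, level, its blind hub on the fixture's post. Turns freely either way (under 2 N at the stud), stays where left. Origin: centre of its underside; z up; x points to the notch. Underside 27 mm above the bench at the start (2 mm over the pin, which blocks it unless the notch is over it), 18 mm when fully home.
- notch (a point): Centre of the notch at the underside of the disc, 64 mm from the disc's axis. The notch is an opening in the rim, 55 to 65 mm from the axis, about 19 mm wide there and open outward (17 degrees wide): 4 mm to spare on each side of the pin.
- stud (a point): Middle of the top of the bright round drive stud on the disc (14 mm diameter, 22 mm tall above the disc's upper face, 46 mm from the disc's axis, opposite the notch). Its top is 59 mm above the bench at the start.
- hub (a point): Middle of the flat top of the disc's central hub (36 mm diameter, 25 mm above the disc's upper face, 3 mm higher than the stud): the place to press. 62 mm above the bench at the start, 53 mm when the disc is home.
- grease_tin: Bystander: flat round tin, 67 mm diameter, 32 mm tall; origin under its centre. Leave alone.
- vee_block: Bystander: dark steel vee block, 43 x 57 x 46 mm; origin under its centre. Leave alone.
- collet: Bystander: steel spring collet, 33 mm diameter, 47 mm tall, standing; origin under its centre. Leave alone.
- gear_a: Bystander: small spur gear, 56 mm diameter, 20 mm tall, lying flat; origin under its centre. Leave alone.
There are look-alikes about, which are no part of the job. What is shaped like the disc but green is not meant.

How it is judged (in metres and radians):
At the end, for the whole second after the job is handed in: The disc lies on the shoulder: its underside less than 20.5 mm above the bench (18 mm is fully home), tilted less than 0.04 rad, its axis within 3 mm of the post's, the notch's centre within 6.5 mm of the pin, and at rest (z of disc in the frame of fixture below 0.0205 m and horizontal distance between notch and pin below 0.0065 m and horizontal distance between disc and fixture below 0.003 m and angle between disc's own z axis and vertical below 0.04 rad and linear speed of disc below 0.01 m/s); the robot touches nothing.
It fails at once if the disc is lifted (more than 8 mm above where it sat at the start) (z of disc in the frame of fixture above 0.035 m).
It fails at once if a bystander is moved more than 20 mm (distance of any of grease_tin, vee_block, collet, gear_a from where it was at the start of the episode above 0.02 m).
It also fails if it takes over 58 s, if anything falls off the work surface, if the arm or the gripper's body presses on something with over 40 N, if the wrist force passes 120 N, or if a joint passes its speed limit or range.

## Robot

A 7-joint arm with a two-finger parallel gripper is mounted at the origin on a cart in front of the work surface, level with it; the furniture and walls round the work are solid. World frame = base frame: x ahead of the robot, y to its left, z up, the work surface at z = 0. Lengths are in mm, angles in rad, forces in N, time in s.
With the tool pointing down it reaches from about 425 to 950 mm from the base axis. Payload 16.7 kg.
Tool frame: the origin (TCP) lies at the very end of the fingers, on their centre line; the grasp point (between the pads) lies 19 mm behind it; z points along the fingers, y is the direction in which the jaws open and shut (so a half turn about z gives the same grasp; the last joint's range is limited). The gripper opens to 94 mm and grips with 3 to 60 N. Pads are 16 mm wide; open, the fingers measure 119 mm over their backs; the gripper's body (75 mm by 177 mm) begins 78 mm behind the grasp point.
Start: joints at [1.169, 0.426, 0.074, 1.606, -0.034, 1.111, -0.067], TCP at [168.145, -653.683, 205.467] pointing down, gripper open.
Joint ranges: [-2.85, 2.85], [-0.5, 2.14], [-1.23, 1.37], [0.21, 2.46], [-1.02, 4.16], [0.16, 2.05], [-2.73, 2.73]. Speed limits (rad/s): [1.89, 1.89, 2.39, 2.39, 3.01, 3.01, 3.01].

## Interface

Orientations are given as a rotation vector (axis times angle).
In Python, from plant import manip gives the robot as it stands.
- The arm moves only by the shell command python3 -m jog 'ROWS' [OPENING] [FORCE]. ROWS is JSON, a list of rows, each an object of numbers: "dx", "dy", "dz": the shift along the tool's x, y, z in m; "spin": the turn about the tool's z in rad. A call has 1 to 12 rows; each row is the pose to reach, as a shift and turn from the pose commanded when the call began, along the tool's axes at that moment; what a row does not reach only later rows make up. A row lasts 1/8 s, in which the tool goes at most 62.5 mm and 10.7 degrees, less where a joint would pass 70% of its speed; a pose out of reach is approached as far as the arm can. A call with a gripper value outside its range is refused whole. OPENING is the opening in per cent of the stroke, from 0 (shut) to 100 (fully open), set as the call begins (- or left out, the last holds). The fingers move at their own pace and stop on an object; FORCE is the grip in N (left out, the last holds). Time passes only in rows, so rows that repeat a pose let the fingers close. It gives the time, the measured TCP pose, the force and the opening at its end, in the units of the state.
- manip.observe(): the state, without advancing time (a new reading comes with each control period).
- manip.snapshot(name): name is "scene" or "top"; returns (picture, depth): 400x640x3 uint8, red, green, blue; 400x640 float32, mm along the optical axis (not along the pixel's ray), 0 where there is no reading.
- manip.camera_params(name): a dict with "intrinsics" (3x3 intrinsics, pixels), "extrinsics" (4x4, takes a point from camera to world coordinates). Camera axes: x right, y up, looking along -z (the intrinsics and any distortion apply to the point x, -y, -z); pixel columns grow to the right and rows downward; lengths in mm; the calibration is good to about 2 mm. A picture is of the moment at which its call begins. camera_params takes no time and is no camera call.
- manip.job_done(): hands the job in, once; it reports no verdict.
The state is a dict: "time": time; "qpos": joint angles; "qd": joint speeds; "joint_efforts": joint torques, N m; "eef_pos": TCP position; "eef_rot": TCP orientation; "force": force on the tool from outside, world axes, zero at the start; "ft_torque": the same for the moment, N m; "grip_width": opening from 0.0 (shut) to 1.0 (fully open).
Only numpy, scipy, OpenCV 4.12 (cv2) and the standard library are available. Lean on these libraries where they do the work, as an engineer would, in place of code of your own. Each camera call takes 0.05 s, during which the arm holds its last target.

## Working session

There is one attempt and no reset: what is moved stays moved. The work goes in short steps, Python scripts to look and compute and a shell command to move; the robot and the scene stay as the last step left them, time stands still between calls to the robot, and variables do not carry over. Pictures are saved under pics/ and viewed, and the job is handed in when it is done.

```bash
mkdir -p pics; cat > h.py <<'E'
import numpy as np, cv2
from plant import manip
def snap(n,f=None):
    im,d=manip.snapshot(n)
    if f: cv2.imwrite('pics/'+f,im[:,:,::-1])
    return im,d
def proj(n,P):
    c=manip.camera_params(n);K=np.array(c['intrinsics']);E=np.array(c['extrinsics'])
    p=(np.linalg.inv(E)@np.append(P,1))[:3];p=np.array([p[0],-p[1],-p[2]]);q=K@p;return q[:2]/q[2]
def ray(n,u,v,z):
    c=manip.camera_params(n);K=np.array(c['intrinsics']);E=np.array(c['extrinsics'])
    r=np.linalg.inv(K)@[u,v,1];r=E[:3,:3]@np.array([r[0],-r[1],-r[2]]);o=E[:3,3]
    return o+r*(z-o[2])/r[2]
E
python3 - <<'E'
from h import *
print(manip.camera_params('scene'),manip.camera_params('top'))
a,d=snap('scene','s0.png');np.save('s0d.npy',d);a,d=snap('top','t0.png');np.save('t0d.npy',d)
print(manip.observe())
E
```

```text
{'intrinsics': array([[390.38144072,   0.        , 312.86065354],
       [  0.        , 390.38144072, 196.63506915],
       [  0.        ,   0.        ,   1.        ]]), 'extrinsics': array([[ 8.55052225e-01,  2.96976274e-01, -4.25077388e-01,
         1.77094746e+02],
       [-5.18344499e-01,  4.66897305e-01, -7.16467645e-01,
        -3.74411787e+02],
       [-1.43064048e-02,  8.32953780e-01,  5.53157597e-01,
         5.27248036e+02],
       [ 0.00000000e+00,  0.00000000e+00,  0.00000000e+00,
         1.00000000e+00]])} {'intrinsics': array([[493.2704892 ,   0.        , 321.15877122],
       [  0.        , 493.2704892 , 204.88185849],
       [  0.        ,   0.        ,   1.        ]]), 'extrinsics': array([[ 1.24369659e-02,  9.87430623e-01, -1.57562963e-01,
         3.95852061e+02],
       [-9.99920154e-01,  1.26342208e-02,  2.50336145e-04,
         2.29315083e+02],
       [ 2.23787484e-03,  1.57547269e-01,  9.87508911e-01,
         1.00907193e+03],
       [ 0.00000000e+00,  0.00000000e+00,  0.00000000e+00,
         1.00000000e+00]])}
{'time': 0.1, 'qpos': array([ 1.16949899,  0.42666203,  0.07386728,  1.60658122, -0.03409736,
        1.11077427, -0.06711477]), 'qd': array([ 1.21400098e-03, -2.35521427e-03, -1.96105540e-04, -2.48064833e-03,
        2.58508171e-03,  7.10667502e-04, -4.45597021e-05]), 'joint_efforts': array([ 8.84651032e-03, -9.37469530e+01,  3.67743574e+00, -4.55044699e+01,
       -4.85511229e-02,  1.65988819e-02,  1.16750402e-05]), 'eef_pos': array([ 168.03193318, -653.32690262,  204.83415172]), 'eef_rot': array([-3.11560717e+00, -3.94242480e-01,  3.69250017e-04]), 'force': array([-0.03114283, -0.32665204, -0.17551834]), 'ft_torque': array([ 0.0033866 ,  0.02638462, -0.00576179]), 'grip_width': 0.9992400573888717}
```

View pics/s0.png

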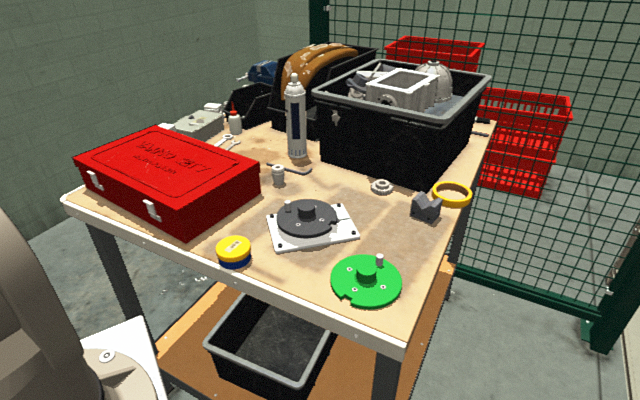

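View pics/t0.png

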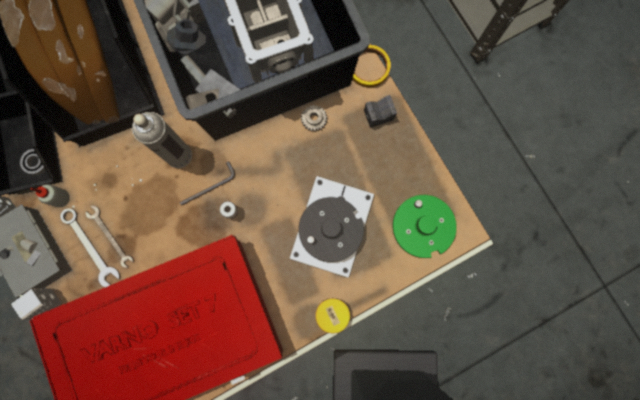

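```bash
python3 - <<'E'
from h import *
t=cv2.imread('pics/t0.png')[165:290,270:400];s=cv2.imread('pics/s0.png')[180:260,250:370]
cv2.imwrite('pics/c0.png',cv2.resize(t,None,fx=4.6,fy=4.6,interpolation=cv2.INTER_CUBIC));cv2.imwrite('pics/c1.png',cv2.resize(s,None,fx=6,fy=6,interpolation=cv2.INTER_CUBIC))
for u,v,z in [(333,230,62),(311,240,59),(359,211,37),(343,190,10)]: print(ray('top',u,v,z))
E
```

```text
[498.20084346 205.62840993  62.        ]
[478.61684258 247.81029982  59.        ]
[539.57586809 153.541464    37.        ]
[586.89520951 184.43362655  10.        ]
```

View pics/c0.png

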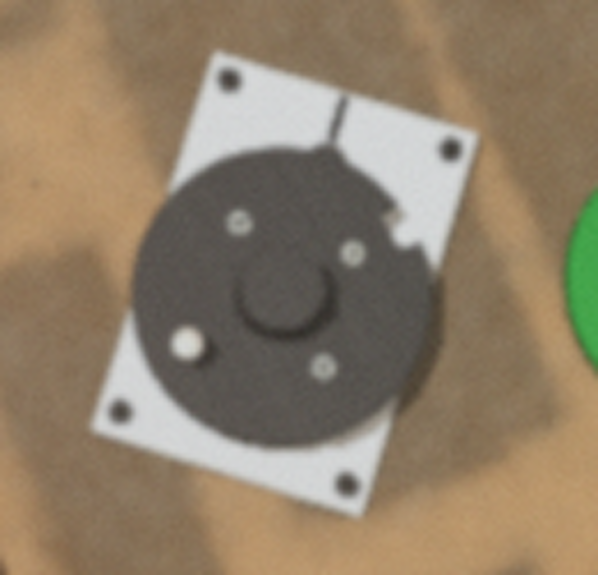

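View pics/c1.png

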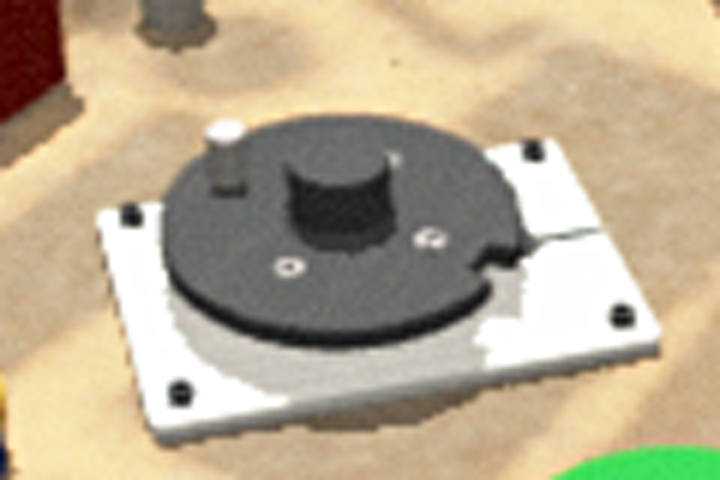

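The disc meant is the dark steel one on the aluminium plate (top view 332,229). The green one at (425,225) is the look-alike. The crop shows the stud at about (311,240), the notch at about (358,214), and the pin bump with its dark line at about (342,198) to (345,186). Next I'll get numbers.

```bash
cat >> h.py <<'E'
def T(c,z,n='top'): 
    s,ou,ov=(4.6,270,165) if n=='top' else (6,250,180)
    return ray(n,(c[0]+.5)/s-.5+ou,(c[1]+.5)/s-.5+ov,z)
E
python3 - <<'E'
from h import *
np.set_printoptions(precision=1,suppress=True)
sc=[T(c,15) for c in [(229,80),(450,149),(120,411),(347,485)]]
c4=np.mean(sc,0);print('screws',np.array(sc),c4)
ss=[T(c,15,'scene') for c in [(132,214),(534,149),(622,315),(181,393)]];print('scene screws',np.array(ss),np.mean(ss,0))
ax=(sc[0]+sc[1]-sc[2]-sc[3])[:2];yaw=np.arctan2(ax[1],ax[0])
as_=(ss[1]+ss[2]-ss[0]-ss[3])[:2];yaws=np.arctan2(as_[1],as_[0]);print('yaw',np.degrees([yaw,yaws]))
post=c4[:2]-10*np.array([np.cos(yaw),np.sin(yaw)]);print('post',post, (np.mean(ss,0)[:2]-10*np.array([np.cos(yaws),np.sin(yaws)])))
print('disc centre',T((284,298),37),'hub',T((283,290),62))
print('hub scene',T((338,170),62,'scene'))
st=T((188,344),59);print('stud',st,T((227,130),59,'scene'))
n=T((405,235),37);print('notch top',n)
print('line outer',T((344,97),10),'pin tip bump',T((330,150),20))
for p in (st,n,T((344,97),10),T((330,150),20)):
    v=p[:2]-post;print('bearing',np.degrees(np.arctan2(v[1],v[0])),np.hypot(*v))
E
```

```text
screws [[602.1 233.3  15. ]
 [572.  134.6  15. ]
 [454.  279.   15. ]
 [423.2 179.7  15. ]] [512.8 206.6  15. ]
scene screws [[454.7 274.4  15. ]
 [603.9 229.7  15. ]
 [572.6 129.8  15. ]
 [423.9 174.7  15. ]] [513.8 202.2  15. ]
yaw [-17.  -16.7]
post [503.2 209.6] [504.2 205. ]
disc centre [502.1 208.3  37. ] hub [502.7 209.3  62. ]
hub scene [500.7 199.9  62. ]
stud [479.8 248.8  59. ] [481.9 246.   59. ]
notch top [530.1 156.2  37. ]
line outer [596.  181.6  10. ] pin tip bump [570.  188.2  20. ]
bearing 120.85428233202119 45.75874923703087
bearing -63.273397387382765 59.71255352457285
bearing -16.769184871565688 96.84361623603559
bearing -17.7681503246071 70.0850229943462
```

```bash
python3 -m jog '[{"dx":0.047,"dy":-0.03,"dz":-0.005},{"dx":0.094,"dy":-0.06,"dz":-0.01},{"dx":0.141,"dy":-0.09,"dz":-0.015},{"dx":0.188,"dy":-0.12,"dz":-0.02},{"dx":0.235,"dy":-0.15,"dz":-0.025},{"dx":0.282,"dy":-0.18,"dz":-0.03},{"dx":0.329,"dy":-0.21,"dz":-0.035},{"dx":0.376,"dy":-0.24,"dz":-0.04},{"dx":0.423,"dy":-0.27,"dz":-0.045},{"dx":0.47,"dy":-0.3,"dz":-0.05},{"dx":0.47,"dy":-0.3,"dz":-0.05}]' 0 20
python3 - <<'E'
import numpy as np
d=np.load('t0d.npy');from h import *
from scipy.spatial.transform import Rotation as R
def P(u,v): 
    c=manip.camera_params('top');K=np.array(c['intrinsics']);E=np.array(c['extrinsics'])
    r=np.linalg.inv(K)@[u,v,1]*d[v,u];return (E@[r[0],-r[1],-r[2],1])[:3].round()
for q in [(235,250),(270,330),(160,350),(227,208),(150,125),(230,110),(333,230),(340,40)]: print(q,P(*q))
s=manip.observe();print(R.from_rotvec(s['eef_rot']).as_matrix().round(3))
E
```

```text
(235, 250) [456. 388.  89.]
(270, 330) [312. 319.  93.]
(160, 350) [274. 515.  92.]
(227, 208) [545. 420.  22.]
(150, 125) [656. 519. 208.]
(230, 110) [703. 396. 158.]
(333, 230) [498. 206.  64.]
(340, 40) [882. 195.  79.]
[[ 0.968  0.249 -0.   ]
 [ 0.249 -0.968  0.001]
 [-0.    -0.001 -1.   ]]invalid input at $[0]: expected keys dx, dy, dz, spin
```

```bash
python3 -m jog '[{"dx":0.047,"dy":-0.03,"dz":-0.005,"spin":0},{"dx":0.094,"dy":-0.06,"dz":-0.01,"spin":0},{"dx":0.141,"dy":-0.09,"dz":-0.015,"spin":0},{"dx":0.188,"dy":-0.12,"dz":-0.02,"spin":0},{"dx":0.235,"dy":-0.15,"dz":-0.025,"spin":0},{"dx":0.282,"dy":-0.18,"dz":-0.03,"spin":0},{"dx":0.329,"dy":-0.21,"dz":-0.035,"spin":0},{"dx":0.376,"dy":-0.24,"dz":-0.04,"spin":0},{"dx":0.423,"dy":-0.27,"dz":-0.045,"spin":0},{"dx":0.47,"dy":-0.3,"dz":-0.05,"spin":0},{"dx":0.47,"dy":-0.3,"dz":-0.05,"spin":0}]' 0 20
```

```text
time: 1.48
eef_pos: [551.2, -241.7, 255.3]
eef_rot: [-3.114, -0.404, -0.001]
force: [-0.2, -0.6, 0.1]
grip_width: 0.008
```

```bash
python3 -m jog '[{"dx":0.009,"dy":-0.055,"dz":0,"spin":-0.07},{"dx":0.018,"dy":-0.11,"dz":0,"spin":-0.14},{"dx":0.027,"dy":-0.165,"dz":0,"spin":-0.21},{"dx":0.036,"dy":-0.22,"dz":0,"spin":-0.28},{"dx":0.045,"dy":-0.275,"dz":0,"spin":-0.35},{"dx":0.054,"dy":-0.33,"dz":0,"spin":-0.42},{"dx":0.063,"dy":-0.385,"dz":0,"spin":-0.49},{"dx":0.072,"dy":-0.44,"dz":0,"spin":-0.57},{"dx":0.084,"dy":-0.499,"dz":0.03,"spin":-0.65},{"dx":0.084,"dy":-0.499,"dz":0.06,"spin":-0.65},{"dx":0.084,"dy":-0.499,"dz":0.09,"spin":-0.65},{"dx":0.084,"dy":-0.499,"dz":0.09,"spin":-0.65}]'
python3 - <<'E'
from h import *
from scipy.spatial.transform import Rotation as R
s=manip.observe();print(s['eef_pos'],R.from_rotvec(s['eef_rot']).as_matrix().round(3))
snap('scene','s1.png');snap('top','t1.png')
E
```

```text
time: 2.98
eef_pos: [504.7, 256.6, 163.5]
eef_rot: [2.828, 1.368, -0.007]
force: [0.4, 0.1, 0.1]
grip_width: 0.008
[504.65408113 256.60264818 163.54396836] [[ 0.621  0.784 -0.004]
 [ 0.784 -0.621 -0.002]
 [-0.004 -0.002 -1.   ]]
```

View pics/s1.png

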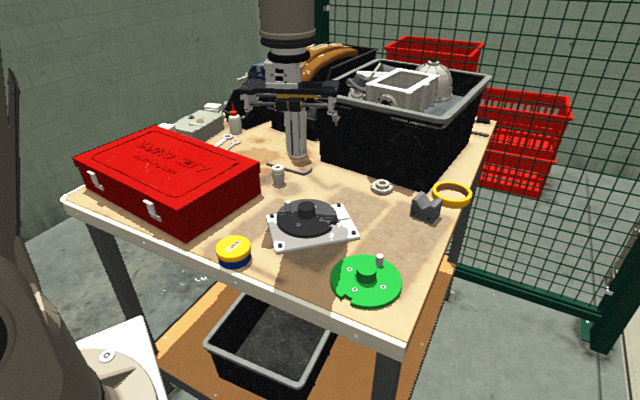

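View pics/t1.png

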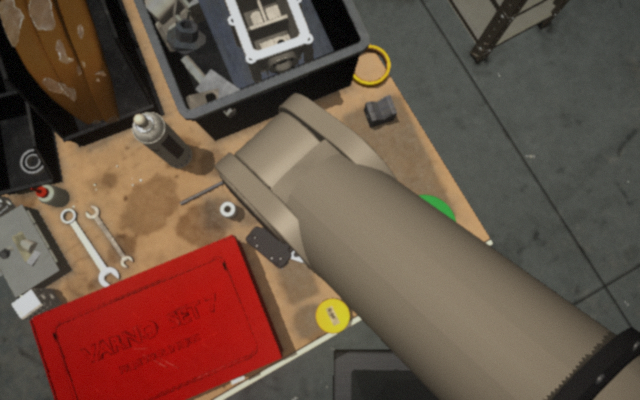

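```bash
python3 - <<'E'
from h import *
print(proj('scene',[504.7,256.6,163.5]))
E
python3 -m jog '[{"dx":0.003,"dy":-0.005,"dz":0.03,"spin":0},{"dx":0.003,"dy":-0.005,"dz":0.06,"spin":0},{"dx":0.003,"dy":-0.005,"dz":0.08,"spin":0},{"dx":0.003,"dy":-0.005,"dz":0.1,"spin":0},{"dx":0.003,"dy":-0.005,"dz":0.11,"spin":0},{"dx":0.003,"dy":-0.005,"dz":0.116,"spin":0},{"dx":0.003,"dy":-0.005,"dz":0.116,"spin":0}]'
python3 - <<'E'
from h import *
im,d=snap('scene');cv2.imwrite('pics/s2.png',cv2.resize(im[130:270,220:390,::-1],None,fx=4,fy=4,interpolation=cv2.INTER_CUBIC))
E
```

```text
[292.29263727 152.83557198]
time: 3.95
eef_pos: [503.7, 263.7, 49.5]
eef_rot: [-2.828, -1.369, -0.0]
force: [-0.3, 0.1, -0.1]
grip_width: 0.006
```

View pics/s2.png

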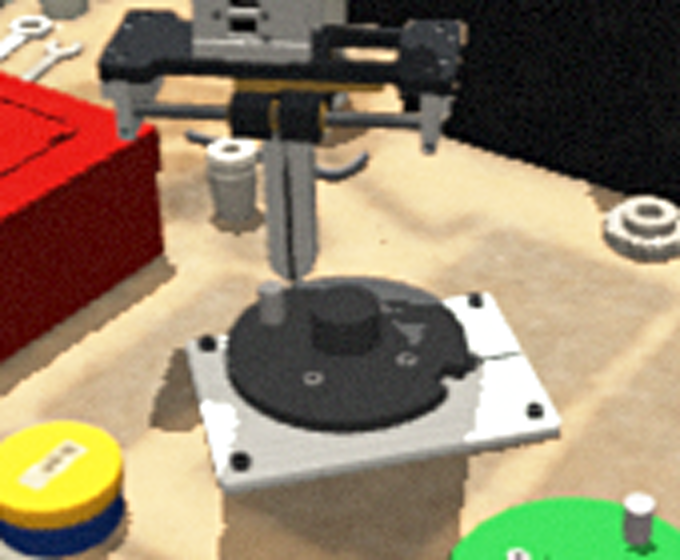

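```bash
python3 -m jog '[{"dx":-0.004,"dy":-0.006,"dz":0.001,"spin":0},{"dx":-0.008,"dy":-0.009,"dz":0.001,"spin":0},{"dx":-0.012,"dy":-0.009,"dz":0.001,"spin":0},{"dx":-0.016,"dy":-0.009,"dz":0.001,"spin":0},{"dx":-0.02,"dy":-0.009,"dz":0.001,"spin":0},{"dx":-0.024,"dy":-0.009,"dz":0.001,"spin":0},{"dx":-0.028,"dy":-0.009,"dz":0.001,"spin":0},{"dx":-0.032,"dy":-0.009,"dz":0.001,"spin":0},{"dx":-0.036,"dy":-0.009,"dz":0.001,"spin":0},{"dx":-0.039,"dy":-0.009,"dz":0.001,"spin":0},{"dx":-0.041,"dy":-0.009,"dz":0.001,"spin":0},{"dx":-0.041,"dy":-0.009,"dz":0.001,"spin":0}]'
python3 - <<'E'
from h import *
im,d=snap('scene','s3f.png');cv2.imwrite('pics/s3.png',cv2.resize(im[180:260,250:370,::-1],None,fx=6,fy=6,interpolation=cv2.INTER_CUBIC))
E
```

```text
time: 5.5
eef_pos: [471.1, 236.9, 48.5]
eef_rot: [2.828, 1.369, -0.0]
force: [-0.1, -0.2, 0.1]
grip_width: 0.003
```

View pics/s3.png

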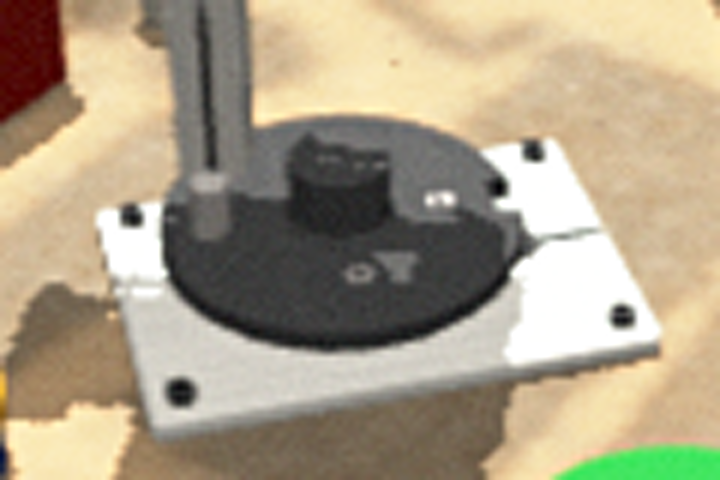

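```bash
python3 - <<'E'
from h import *
im=cv2.imread('pics/s3f.png')[205:240,315:355];cv2.imwrite('pics/s3z.png',cv2.resize(im,None,fx=16,fy=16,interpolation=cv2.INTER_CUBIC))
for c in [(227,130),(209,182)]:
  s=T(c,59,'scene');
  for p in ([504.2,205],[503.5,207]):
    v=s[:2]-p;print(s,np.degrees(np.arctan2(v[1],v[0])),np.hypot(*v))
for p in ([503.2,208],):
  for b in(-17,-17-8.5,-17+8.5,-25.5-5,):
    r=np.radians(b);print(b,proj('scene',[p[0]+65*np.cos(r),p[1]+65*np.sin(r),37]))
E
```

```text
[481.86410604 246.00607997  59.        ] 118.57700302996878 46.694654442701484
[481.86410604 246.00607997  59.        ] 119.01625744626193 44.60477757035631
[461.59330509 221.21012971  59.        ] 159.170197831125 45.58616847708357
[461.59330509 221.21012971  59.        ] 161.26873022474635 44.25041089879518
-17 [334.68830817 210.57673025]
-25.5 [335.67898004 213.16310391]
-8.5 [333.08556844 208.1394587 ]
-30.5 [335.95965596 214.7336016 ]
```

View pics/s3z.png

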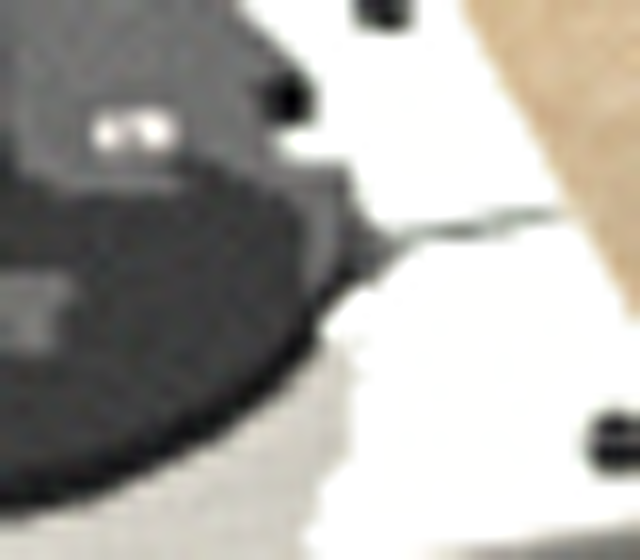

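```bash
python3 -m jog '[{"dx":-0.001,"dy":0,"dz":0,"spin":0},{"dx":-0.002,"dy":0,"dz":0,"spin":0},{"dx":-0.002,"dy":0,"dz":0,"spin":0},{"dx":0.006,"dy":0,"dz":0,"spin":0},{"dx":0.02,"dy":0,"dz":-0.01,"spin":0},{"dx":0.03,"dy":-0.03,"dz":-0.06,"spin":0},{"dx":0.03,"dy":-0.06,"dz":-0.12,"spin":0},{"dx":0.03,"dy":-0.12,"dz":-0.15,"spin":0},{"dx":0.03,"dy":-0.18,"dz":-0.15,"spin":0},{"dx":0.03,"dy":-0.22,"dz":-0.15,"spin":0},{"dx":0.03,"dy":-0.22,"dz":-0.15,"spin":0}]'
python3 - <<'E'
from h import *
im,d=snap('top','t4f.png');cv2.imwrite('pics/t4.png',cv2.resize(im[165:290,270:400,::-1],None,fx=4.6,fy=4.6,interpolation=cv2.INTER_CUBIC))
im,d=snap('scene','s4f.png');cv2.imwrite('pics/s4.png',cv2.resize(im[180:260,250:370,::-1],None,fx=6,fy=6,interpolation=cv2.INTER_CUBIC))
E
```

```text
time: 6.92
eef_pos: [314.4, 400.1, 199.8]
eef_rot: [-2.822, -1.377, -0.002]
force: [0.4, 0.3, 0.4]
grip_width: 0.007
```

View pics/t4.png

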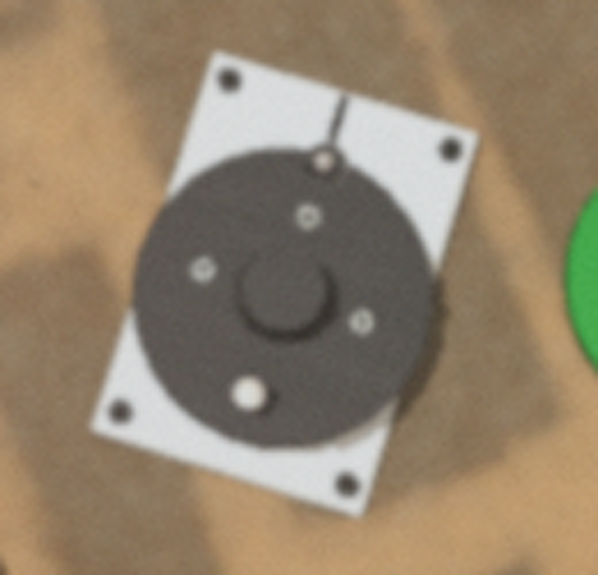

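View pics/s4.png

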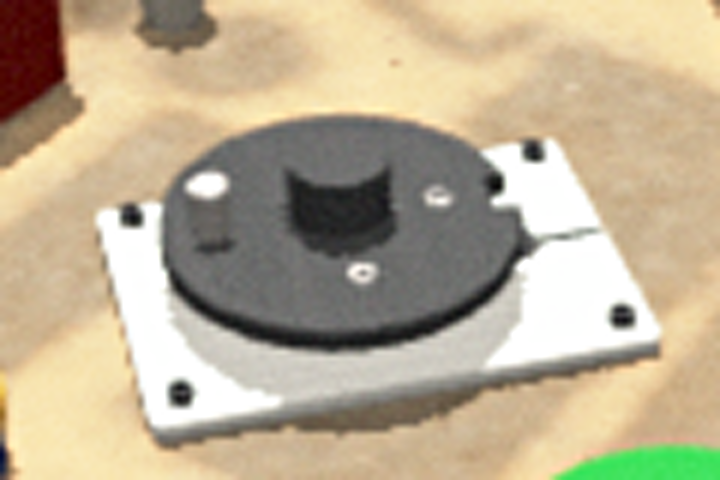

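```bash
python3 - <<'E'
from h import *
im=cv2.imread('pics/t4f.png')[185:215,320:360];cv2.imwrite('pics/t4z.png',cv2.resize(im,None,fx=16,fy=16,interpolation=cv2.INTER_CUBIC))
s0=T((188,344),59);s=T((248,394),59);h=T((283,290),62)
s2=T((207,185),59,'scene')
print(s0,s,s2,h)
for p in ([503.2,209.6],[502.4,208.5]):
  for q in(s0,s): v=q[:2]-p;print(np.degrees(np.arctan2(v[1],v[0])),np.hypot(*v))
# screw triples opposite etc
print('pin tip',T((323,160),25), [proj('top',[503+64*np.cos(-.2967),208.8+64*np.sin(-.2967),25])])
for b in (-25.5,-8.5,-17):
  r=np.radians(b);print(b,[(proj('top',[503+k*np.cos(r),208.8+k*np.sin(r),37])-[320,185])*16 for k in(55,65)])
E
```

```text
[479.77954327 248.83494373  59.        ] [459.17427234 223.43382113  59.        ] [460.18315485 220.00476694  59.        ] [502.70693083 209.27625257  62.        ]
120.83418184212915 45.6935291152283
162.55617082247247 46.148015162970246
119.28437863053638 46.244921326064706
160.94075958313627 45.73272948021489
pin tip [564.60256088 191.4259763   25.        ] [array([340.48556471, 199.59395136])]
-25.5 [array([370.93181699, 309.18257453]), array([405.77631172, 238.29739546])]
-8.5 [array([246.61481033, 270.02063191]), array([259.05715515, 192.15143944])]
-17 [array([310.19551915, 285.04433028]), array([334.08737559, 209.85333443])]
```

View pics/t4z.png

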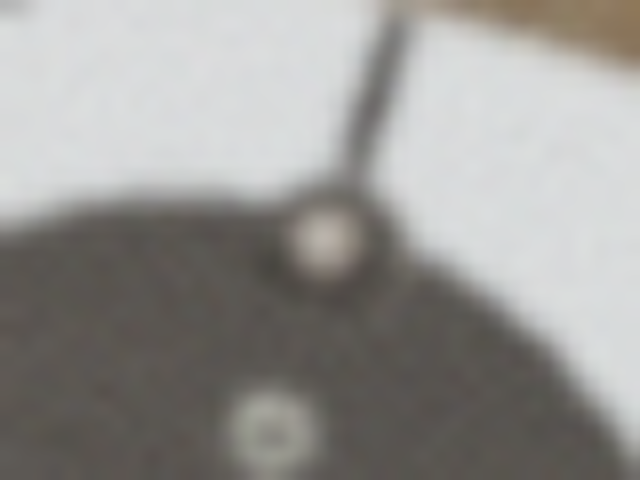

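```bash
python3 - <<'E'
from h import *
def b(v): return np.degrees(np.arctan2(v[1],v[0]))
for A,B,C,S in [((239,222),(352,253),(323,367),(188,344)),((203,268),(308,216),(361,321),(248,394))]:
  a,bb,c,s=T(A,38),T(B,38),T(C,38),T(S,59)
  m=(a+c)/2
  print('mid',m,'perp bearing',b((a-c))-90,'centre-screw',b(bb-m),np.hypot(*(bb-m)[:2]),'stud->screw',b(bb-s),'stud about mid',b(m-s))
# scene
a,bb,c=None,T((437,197),38,'scene'),T((362,272),38,'scene');s=T((207,185),59,'scene')
print('scene stud->screw',b(bb-s))
E
```

```text
mid [503.61442308 209.70271042  38.        ] perp bearing -59.451768116006704 centre-screw -59.185158365557214 35.5713144853022 stud->screw -58.88670610229205 stud about mid -58.65500773028873
mid [503.48332909 209.24087835  38.        ] perp bearing -17.920838312615984 centre-screw -17.790227841038455 35.95779493108533 stud->screw -17.773822738586933 stud about mid -17.76114417906984
scene stud->screw -16.82304799309867
```

```bash
python3 -m jog '[{"dx":-0.006,"dy":0.05,"dz":0,"spin":0},{"dx":-0.012,"dy":0.1,"dz":0,"spin":0},{"dx":-0.02,"dy":0.15,"dz":0,"spin":0},{"dx":-0.026,"dy":0.2,"dz":0,"spin":0},{"dx":-0.032,"dy":0.245,"dz":0.02,"spin":0},{"dx":-0.035,"dy":0.267,"dz":0.05,"spin":0},{"dx":-0.035,"dy":0.267,"dz":0.09,"spin":0},{"dx":-0.035,"dy":0.267,"dz":0.12,"spin":0},{"dx":-0.035,"dy":0.267,"dz":0.12,"spin":0}]'
python3 - <<'E'
from h import *
im,d=snap('scene');cv2.imwrite('pics/s5.png',cv2.resize(im[150:260,230:380,::-1],None,fx=5,fy=5,interpolation=cv2.INTER_CUBIC))
E
```

```text
time: 8.15
eef_pos: [504.4, 202.4, 76.9]
eef_rot: [-2.828, -1.366, 0.006]
force: [-0.2, 0.0, 1.0]
grip_width: 0.006
```

View pics/s5.png

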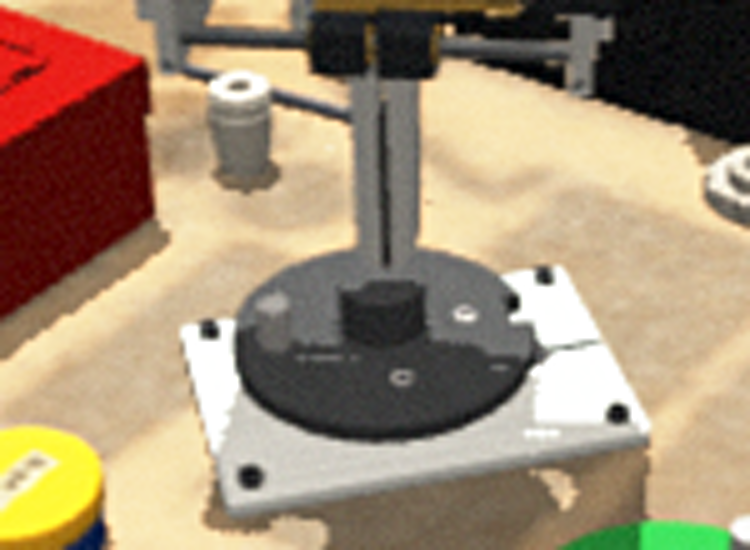

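```bash
python3 -m jog '[{"dx":0,"dy":0,"dz":0,"spin":0},{"dx":0,"dy":0,"dz":0,"spin":0}]'
```

```text
time: 8.45
eef_pos: [505.7, 204.1, 79.8]
eef_rot: [2.827, 1.369, 0.003]
force: [0.3, 0.2, 0.2]
grip_width: 0.004
```

```bash
python3 -m jog '[{"dx":0.002,"dy":-0.005,"dz":0.006,"spin":0},{"dx":0.002,"dy":-0.005,"dz":0.012,"spin":0},{"dx":0.002,"dy":-0.005,"dz":0.014,"spin":0},{"dx":0.002,"dy":-0.005,"dz":0.014,"spin":0}]'
```

```text
time: 8.95
eef_pos: [502.1, 208.5, 64.2]
eef_rot: [-2.828, -1.369, 0.001]
force: [0.2, 0.3, -0.4]
grip_width: 0.011
```

```bash
python3 -m jog '[{"dx":0,"dy":0.001,"dz":0.002,"spin":0},{"dx":0,"dy":0.001,"dz":0.004,"spin":0},{"dx":0,"dy":0.001,"dz":0.006,"spin":0},{"dx":0,"dy":0.001,"dz":0.008,"spin":0},{"dx":0,"dy":0.001,"dz":0.009,"spin":0},{"dx":0,"dy":0.001,"dz":0.009,"spin":0}]'
```

```text
time: 9.7
eef_pos: [503.0, 208.0, 55.4]
eef_rot: [-2.828, -1.369, -0.0]
force: [1.5, -1.5, 2.2]
grip_width: 0.005
```

```bash
python3 -m jog '[{"dx":0,"dy":0,"dz":0.001,"spin":0},{"dx":0,"dy":0,"dz":0.002,"spin":0},{"dx":0,"dy":0,"dz":0.003,"spin":0},{"dx":0,"dy":0,"dz":0.003,"spin":0}]'
python3 - <<'E'
from h import *
im,d=snap('scene');cv2.imwrite('pics/s6.png',cv2.resize(im[150:260,230:380,::-1],None,fx=5,fy=5,interpolation=cv2.INTER_CUBIC))
print(manip.observe()['force'])
E
```

```text
time: 10.2
eef_pos: [503.1, 208.0, 53.2]
eef_rot: [2.827, 1.369, 0.001]
force: [-3.8, -4.0, 18.7]
grip_width: 0.003
[-4.04248262 -2.363095   19.62996353]
```

View pics/s6.png

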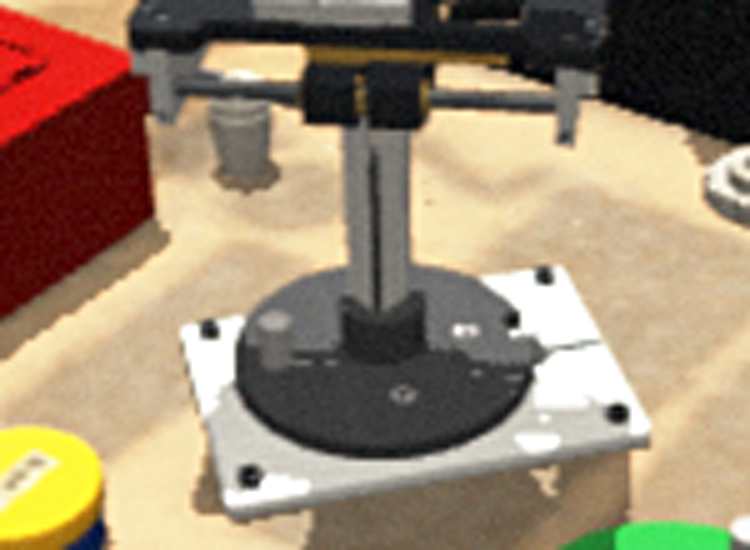

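Contact stopped at 53.2 mm with the force rising to 19 N, which matches the home height of 53 mm. I'll press slightly more, then retract.

```bash
python3 -m jog '[{"dx":0,"dy":0,"dz":0.001,"spin":0},{"dx":0,"dy":0,"dz":0.001,"spin":0}]'
python3 -m jog '[{"dx":0,"dy":0,"dz":-0.005,"spin":0},{"dx":0,"dy":0,"dz":-0.02,"spin":0},{"dx":0,"dy":0,"dz":-0.06,"spin":0},{"dx":0,"dy":0,"dz":-0.1,"spin":0},{"dx":0,"dy":0,"dz":-0.15,"spin":0},{"dx":0.01,"dy":-0.05,"dz":-0.15,"spin":0},{"dx":0.02,"dy":-0.1,"dz":-0.15,"spin":0},{"dx":0.03,"dy":-0.15,"dz":-0.15,"spin":0},{"dx":0.03,"dy":-0.2,"dz":-0.15,"spin":0},{"dx":0.03,"dy":-0.25,"dz":-0.15,"spin":0},{"dx":0.03,"dy":-0.25,"dz":-0.15,"spin":0}]'
python3 - <<'E'
from h import *
im,d=snap('top','t7f.png');cv2.imwrite('pics/t7.png',cv2.resize(im[165:290,270:400,::-1],None,fx=4.6,fy=4.6,interpolation=cv2.INTER_CUBIC))
d0=np.load('t0d.npy')
print(d0[200:260:12,305:365:12]-d[200:260:12,305:365:12])
im,d=snap('scene','s7f.png');cv2.imwrite('pics/s7.png',cv2.resize(im[180:260,250:370,::-1],None,fx=6,fy=6,interpolation=cv2.INTER_CUBIC))
E
```

```text
time: 10.5
eef_pos: [503.2, 208.1, 53.1]
eef_rot: [2.827, 1.368, 0.001]
force: [-9.4, -6.0, 36.7]
grip_width: 0.006
time: 11.88
eef_pos: [322.3, 388.9, 202.4]
eef_rot: [-2.823, -1.377, -0.001]
force: [0.3, -0.1, 0.6]
grip_width: 0.008
[[ -2.701294  -28.557068   -7.3168335 -13.784119   -0.7845459]
 [ -8.576172   -9.8255005  -2.578247   -6.288574  -10.073608 ]
 [ -5.112854   -7.095703  -14.338928   -5.729248  -11.954102 ]
 [ -6.7178345  -7.244934   -5.4537354  -7.9178467 -14.483826 ]
 [ -7.425537   -9.108154   -9.987183   -9.23761   -10.031433 ]]
```

View pics/t7.png

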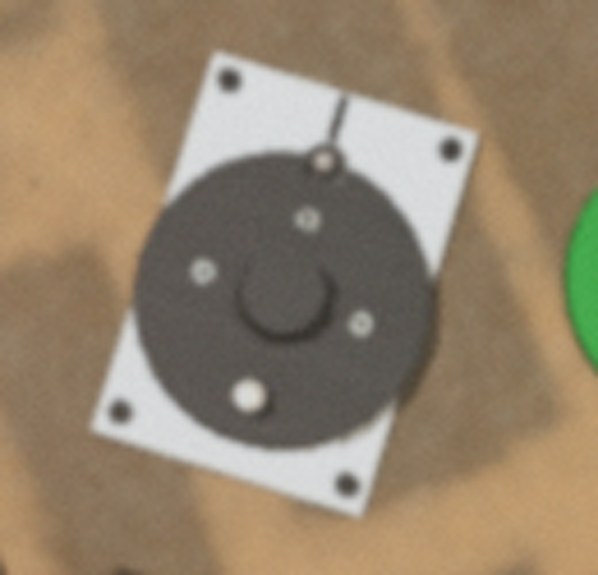

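View pics/s7.png

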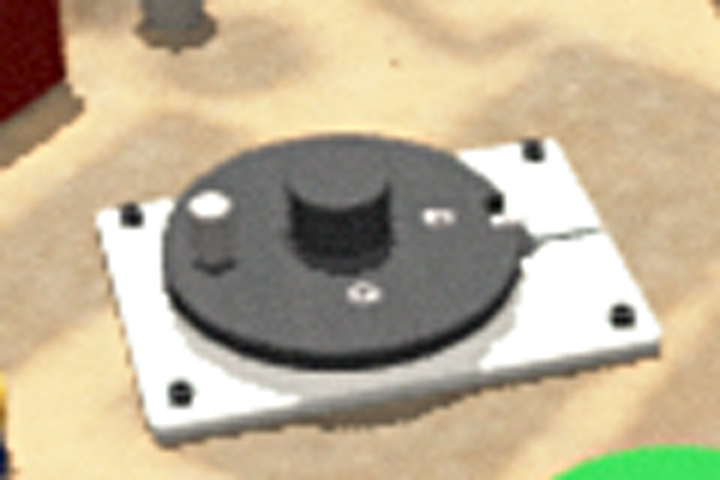

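```bash
python3 - <<'E'
from h import *
im,d=snap('top')
c=manip.camera_params('top');K=np.array(c['intrinsics']);E=np.array(c['extrinsics'])
v,u=np.mgrid[0:400,0:640];r=np.stack([(u-K[0,2])/K[0,0],-(v-K[1,2])/K[1,1],-np.ones(u.shape)],-1)*d[...,None]
P=(r@E[:3,:3].T+E[:3,3])
rr=np.hypot(P[...,0]-503,P[...,1]-209);m=(rr>26)&(rr<56)&(d>0)&(abs(P[...,2]-28)<12)
p=P[m];A=np.c_[p[:,:2]-[503,209],np.ones(len(p))];print(len(p),np.linalg.lstsq(A,p[:,2],rcond=None)[0])
t0=cv2.imread('pics/t0.png').astype(int);t1=im[:,:,::-1].astype(int)
for n,(x,y) in dict(tin=(333,316),vee=(380,111),collet=(228,210),gear=(314,119)).items():
  print(n,abs(t0-t1)[y-20:y+20,x-20:x+20].mean())
E
```

```text
1878 [-2.86367922e-03 -4.82880454e-05  2.83032046e+01]
tin 20.707083333333333
vee 3.3420833333333335
collet 3.5745833333333334
gear 3.65375
```

```bash
python3 - <<'E'
from h import *
a=cv2.imread('pics/s0.png').astype(int);b=cv2.imread('pics/s7f.png').astype(int);print(abs(a-b)[230:275,210:258].mean())
manip.job_done();print(manip.observe()['time'])
E
```

```text
23.314814814814813
the job is handed in; nothing more can be done
the job is handed in; nothing more can be done
```

View pics/s7f.png

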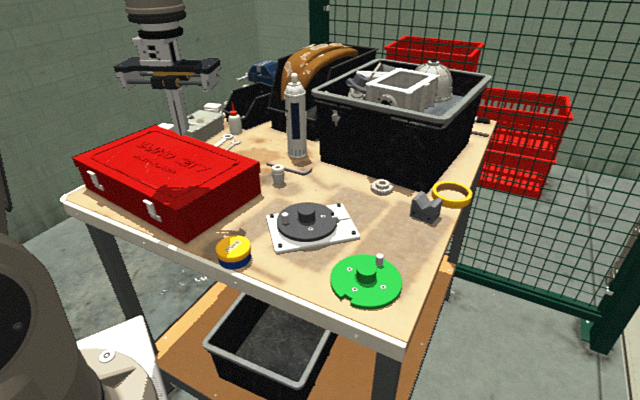

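The disc is fully home on the shoulder with the pin in the notch, and the job is handed in. No verdict was reported.

I pushed the stud round about 42° with the closed fingertips. That put the notch at about -17.8°, with the pin at about -17.0°, roughly 1 mm apart at the rim. I then pressed the hub down until it stopped at 53.1 mm under 37 N, and moved the hand up and away.

**Last checks:**
- **Disc height:** the depth fit put the upper face at 28.3 mm, where 28 mm is home.
- **Disc tilt:** about 0.003 rad, so it lies flat.
- **Pin:** visible in the notch in the top view.
- **Robot contact:** the hand is over the toolbox with its tip about 200 mm up, and the force reading is near zero.
- **Bystanders:** the vee block, collet and gear looked unchanged in the top view.
- **Grease tin:** the picture difference around it was large in both views. I only read the scene-camera number after handing in. The last picture shows the tin where it was at (234,252), now partly in the arm's shadow, and the arm never went near it.
- **Disagreement:** the two cameras differed by about 4 mm in y at the plate screws, so I used the top view.

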